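# Key a lamp holder in the tester and click its test switch

### The job

In the lamp holder tester on the road case lid, turn the white porcelain lamp holder in its dish until its brass lug points straight at the red bracket, and let go of it. Then press the orange roller lever of the blue test switch down just until it clicks, without overtravel, and let it spring back. Do not lift the holder out of its dish, and leave the other things on the lid where they are.

Things in the scene. Friction and masses are not known exactly. Their poses are not given: they have to be found in the camera images.
- holder: white porcelain lamp holder, loose, 0.3 to 0.55 kg, upright in the tester's dish: round flange 76 mm across, 20 mm high; above it a round collar 50 mm across (grip it at any angle) up to height 85 mm. A brass lug 20 mm wide sticks out from the flange, 9 to 17 mm above the underside. Origin: centre of the underside; z up; x along the lug. It starts at least 45 degrees off the bracket, either way
- lug (a point): outer end of the brass lug of the lamp holder, 56 mm from its axis, 13 mm above its underside
- tester: lamp holder tester, fixed: grey plate 180 x 130 x 10 mm on the lid (lid top 30 mm above the table), with a shallow round dish (rim 94 mm outside, 82 mm inside, 6 mm high: 3 mm play round the holder) and a red aluminium bracket. Origin: underside of the plate below the dish centre; the holder stands 10 mm above it; z up; x points from the dish centre to the red bracket
- mark (a point): tip of the red bracket's pointed nose, 64 mm from the dish centre along the tester's x, 16 mm above the plate's underside. The bracket is 40 mm wide, ends 110 mm from the dish centre; its upright back is 40 mm above the plate's underside
- switch: test switch, fixed on the lid: blue box 100 x 60 x 60 mm (x, y, z) with two steel cheeks up to 88 mm at its hinge end. Origin: on its underside, 5 mm in -x from the middle of the box; z up; the roller lever points to its -x
- switch_lever (a joint): roller lever angle, rad: 0 at rest, grows as the roller goes down, 0.36 at its stop. Clicks at 0.12 (roller 8.6 mm down); beyond 0.26 (19 mm down) is overtravel: 13 mm down is about midway. Hinge 25 mm in +x of the switch's origin, 75 mm up; roller 70 mm from it in -x. Sprung: at the roller 1.3 N to start, 3.6 N at the click, 6.4 N at overtravel; springs back to 0 when released
- roller (a point): centre of the orange roller at the lever's end: a level cylinder 20 mm in diameter and 18 mm wide (along the switch's y), so its top is 10 mm above this point. At rest this point is 45 mm in -x of the switch's origin and 100 mm above the switch's underside (roller top 140 mm above the table)
- clip_bar: steel spring clip bar, fixed at the back of the lid, 26 x 420 x 18 mm, gripping two flat gel frames 159 mm square that lie behind it. Origin: centre of the bar's underside. Leave alone
- yoke_bolt: steel hanging yoke bolt lying on the lid, 124 mm long, 22 to 25 mm thick at head and nut. Origin: underside of the middle. Leave alone
- glass_filter: pale blue glass filter disc, 100 mm across, 6 mm thick, lying on the lid, fragile. Origin: centre of the underside. Leave alone
- tape_roll: black roll, 100 mm across, 48 mm high, lying flat on the lid. Origin: centre of the underside. Leave alone
- spanner: steel spanner 160 mm long lying on the lid. Origin near its middle. Leave alone
There are look-alikes about, which are no part of the job. What is shaped like the holder but brown is not meant.

How it is judged:
By the outcome, as a careful person would: the job done as asked, in the order asked, and still so for the second after the job is handed in, with the robot touching nothing.
It also fails if it takes over 64 s, if anything falls off the work surface, if the arm or the gripper's body presses on something with over 40 N, if the wrist force passes 120 N, or if a joint passes its speed limit or range.

### The arm

A 6-joint arm with a two-finger parallel gripper is mounted at the origin on the work surface. World frame = base frame: x ahead of the robot, y to its left, z up, the work surface at z = 0. Lengths are in m, angles in rad, forces in N, time in s.
With the tool pointing down it reaches from about 0.35 to 0.875 m from the base axis. Payload 4.2 kg.
Tool frame: the origin (TCP) lies between the finger pads; the fingertips stand 11 mm ahead of it and the grasp point (between the pads) lies 8 mm behind it; z points along the fingers, x is the direction in which the jaws open and shut, and the axes are right-handed (so a half turn about z gives the same grasp; the last joint's range is limited). The gripper opens to 87 mm and grips with 3 to 60 N. Pads are 19 mm wide; open, the fingers measure 117 mm over their backs; the gripper's body (75 mm by 190 mm) begins 51 mm behind the grasp point.
Start: joints at [-0.904, 0.385, 0.008, 0, -1.194, -0.259], TCP at [0.248, -0.574, 0.234] pointing down, gripper open.
Joint ranges: [-3.14, 3.14], [-1.21, 2.06], [-1.07, 1.41], [-3.16, 2.05], [-2.99, -0.16], [-3.1, 3.1]. Speed limits (rad/s): [2.79, 2.79, 3.14, 3.14, 3.14, 3.14].

### API

Orientations are given as a unit quaternion [x, y, z, w].
In Python, from workcell import bot, vision, search_frame, tip_of gives the robot as it stands.
- The arm moves only by the tool arm_command, never from a script. Its argument "deltas" is a list of rows, each an object with "jaw": the gripper's target within -1 to 1 (shut at 1, half-way at 0, fully open at -1); "linear": the shift along the world's x, y, z in mm, a list of three; "roll": the turn about the world's z in rad. A call has 1 to 10 rows; each row is the pose to reach, as a shift and turn from the pose commanded when the call began; what a row does not reach only later rows make up. A row lasts 1/12 s, in which the tool goes at most 41.7 mm and 7.16 degrees, less where a joint would pass 70% of its speed; a pose out of reach is approached as far as the arm can. A call with a gripper value outside its range is refused whole. The fingers move at their own pace and stop on an object; "newtons" is the grip in N (left out, the last holds). Time passes only in rows, so rows that repeat a pose let the fingers close. It gives the time, the measured TCP pose, the force and the opening at its end, in the units of the state.
- bot.state(): the state, without advancing time (a new reading comes with each control period).
- vision.capture(name): name is "side" or "top" or "wrist"; returns the picture (384x512x3 uint8, red, green, blue); there is no depth.
- vision.camera_model(name): a dict with "fx", "fy", "cx", "cy" (pixels), "R" (3x3) and "t" (3): a world point X has camera coordinates R X + t; the wrist camera has in their place "mount" (4x4, takes a point from camera to tool coordinates, whose origin is the TCP and whose axes are the tool frame's). Camera axes: x right, y down, z forward; pixel columns grow to the right and rows downward; lengths in m; the calibration is good to about 2 mm. The wrist camera is an equidistant fisheye: a pixel r from the principal point sees the ray r / f radians off the axis. A picture is of the moment at which its call begins: read the wrist's pose just before it. camera_model takes no time and is no camera call.
- bot.sign_off(): hands the job in, once; it reports no verdict.
Trained networks look in the newest picture that a camera, given by its name, has taken for a name from the list of things; names that differ only in an ending like _2 or _b are one class to them, and where a whole thing is asked for, a point or a joint stands for the part that bears it (a point fixed in the world has none). Each returns a list of dicts, best first, with "confidence" (0 to 1); they miss things now and then, are a little off and sometimes report something else, mostly with a low value. They report only what shows in the picture. A call takes as long as a camera call. They do not tell look-alikes from the thing itself.
- search_frame(camera, target): "centre" ([x, y, z] in m, in the coordinates of the camera as it stood for that picture, good to about 4 mm: the middle of the surface that is visible of it).
- tip_of(camera, target): "centre" ([x, y, z] in m, in the coordinates of the camera as it stood for that picture, good to about 4 mm: a listed point, or the origin of a listed thing).
The state is a dict: "clock": time; "q": joint angles; "dq": joint speeds; "joint_torque": joint torques, N m; "ee_pos": TCP position; "tool_rot": TCP orientation; "force": force on the tool from outside, world axes, zero at the start; "wrist_torque": the same for the moment, N m; "gripper_width": finger opening in m.
Only numpy, scipy, OpenCV 4.12 (cv2) and the standard library are available. Lean on these libraries where they do the work, as an engineer would, in place of code of your own. Each camera call takes 0.05 s, during which the arm holds its last target. There are 200 camera calls.

## Working session

There is one attempt and no reset: what is moved stays moved. The work goes in short steps, Python scripts to look and compute and a tool call to move; the robot and the scene stay as the last step left them, time stands still between calls to the robot, and variables do not carry over. Pictures are saved under pics/ and viewed, about 8 in all and at most 12, crops included, and the job is handed in when it is done.

Besides the shell and the picture viewer there is one more tool, called as name(argument=value, ...), one argument or row to a line, values as JSON. arm_command: Moves the arm, as the interface text tells. Its arguments: {"type":"object","properties":{"deltas":{"type":"array","items":{"type":"object","properties":{"jaw":{"type":"number"},"linear":{"type":"array","items":{"type":"number"}},"roll":{"type":"number"}}}},"newtons":{"type":"number"}},"required":["deltas"]}

```bash
ls; mkdir -p pics; cat > h.py <<'E'
import numpy as np, cv2
from workcell import bot, vision, search_frame, tip_of
from scipy.spatial.transform import Rotation as Ro
def c2w(cam,p,st=None):
    m=vision.camera_model(cam); p=np.array(p)
    if 'mount' in m:
        M=np.array(m['mount']); q=M[:3,:3]@p+M[:3,3]
        return Ro.from_quat(st['tool_rot']).as_matrix()@q+np.array(st['ee_pos'])
    return np.array(m['R']).T@(p-np.array(m['t']))
def w2p(cam,X,st=None):
    m=vision.camera_model(cam); X=np.array(X,float)
    if 'mount' in m:
        M=np.array(m['mount']); q=Ro.from_quat(st['tool_rot']).as_matrix().T@(X-np.array(st['ee_pos']))
        c=M[:3,:3].T@(q-M[:3,3]); th=np.arctan2(np.hypot(c[0],c[1]),c[2]); d=c[:2]/np.hypot(c[0],c[1])*th
        return np.array([m['cx']+m['fx']*d[0],m['cy']+m['fy']*d[1]])
    c=np.array(m['R'])@X+np.array(m['t']); return np.array([m['cx']+m['fx']*c[0]/c[2],m['cy']+m['fy']*c[1]/c[2]])
def snap(cam,f=None):
    st=bot.state(); im=vision.capture(cam)
    if f: cv2.imwrite('pics/'+f,cv2.cvtColor(im,cv2.COLOR_RGB2BGR))
    return st,im
E
python3 - <<'E'
from h import *
np.set_printoptions(precision=3,suppress=True)
ims=[]
for cam in ('top','side'):
    st,im=snap(cam); ims.append(im)
    print(cam)
    for n in ('holder','lug','mark','tester','switch','roller'):
        for r in tip_of(cam,n)[:3]: print(n,round(r['confidence'],2),c2w(cam,r['centre'],st),w2p(cam,c2w(cam,r['centre'],st)).round())
for cam,im in zip(('top','side'),ims): cv2.imwrite(f'pics/{cam}0.png',cv2.cvtColor(im,cv2.COLOR_RGB2BGR))
print(bot.state())
E
```

```text
pics
top
holder 0.98 [0.569 0.196 0.039] [223. 174.]
holder 0.89 [ 0.19   0.286 -0.003] [192. 292.]
holder 0.77 [ 0.302  0.574 -0.   ] [105. 254.]
lug 0.91 [0.142 0.303 0.013] [185. 308.]
lug 0.8 [0.532 0.235 0.052] [210. 184.]
lug 0.64 [0.215 0.392 0.018] [158. 284.]
mark 0.98 [0.623 0.226 0.047] [214. 156.]
tester 0.68 [0.569 0.188 0.03 ] [226. 174.]
switch 0.66 [ 0.5   -0.187  0.033] [341. 197.]
roller 0.56 [ 0.455 -0.203  0.134] [355. 207.]
roller 0.17 [0.622 0.225 0.045] [215. 157.]
side
holder 0.86 [0.191 0.286 0.003] [324. 297.]
holder 0.86 [0.296 0.569 0.002] [251. 372.]
holder 0.71 [0.571 0.189 0.044] [226. 223.]
lug 0.88 [0.214 0.389 0.017] [305. 322.]
lug 0.79 [0.135 0.301 0.01 ] [341. 308.]
lug 0.78 [0.36  0.57  0.014] [229. 360.]
mark 0.55 [0.623 0.226 0.044] [206. 226.]
tester 0.9 [0.57  0.193 0.03 ] [226. 226.]
switch 0.9 [ 0.498 -0.194  0.033] [289. 160.]
roller 0.59 [ 0.458 -0.202  0.132] [302. 142.]
{'clock': 0.7, 'q': array([-0.904,  0.385,  0.008, -0.   , -1.194, -0.259]), 'dq': array([ 0.001,  0.001, -0.   , -0.   ,  0.001,  0.001]), 'joint_torque': array([ -0.   , -39.033,  18.759,   4.223,   0.016,  -0.   ]), 'ee_pos': array([ 0.248, -0.574,  0.234]), 'tool_rot': array([ 0.549,  0.836, -0.   ,  0.   ]), 'force': array([ 0.589,  0.427, -0.106]), 'wrist_torque': array([ 0.016, -0.03 , -0.011]), 'gripper_width': 0.08712691193621228}
```

View pics/top0.png

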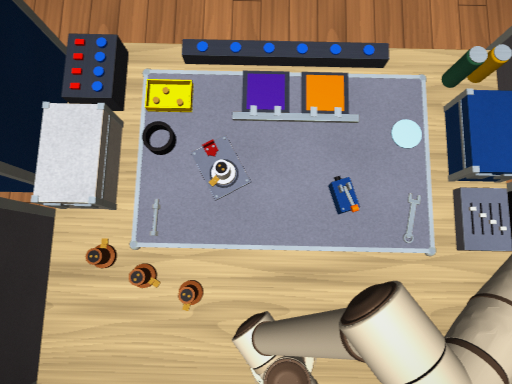

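View pics/side0.png

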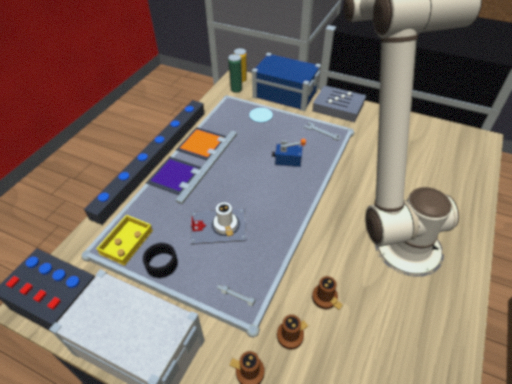

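The top view shows the white holder at about (223,172), with its lug pointing lower left at (212,182). The red bracket is at (210,148) and the switch at (344,195), with its orange roller at (355,208). The brown look-alikes are on the table. The side view agrees. I'll go above the holder first.

arm_command(
  deltas=[
    {"linear":[16,38,20],"roll":0.1,"jaw":-1},
    {"linear":[32,76,40],"roll":0.2,"jaw":-1},
    {"linear":[48,114,50],"roll":0.3,"jaw":-1},
    {"linear":[63,150,50],"roll":0.4,"jaw":-1},
    {"linear":[79,188,50],"roll":0.5,"jaw":-1},
    {"linear":[95,226,50],"roll":0.6,"jaw":-1},
    {"linear":[111,264,50],"roll":0.7,"jaw":-1},
    {"linear":[127,302,50],"roll":0.7,"jaw":-1},
    {"linear":[142,340,50],"roll":0.7,"jaw":-1},
    {"linear":[158,378,50],"roll":0.7,"jaw":-1},
  ],
)

```text
clock: 1.53
ee_pos: [0.4049, -0.1965, 0.284]
tool_rot: [0.229, 0.973, 0.0, 0.001]
force: [1.1, 0.0, 0.3]
gripper_width: 0.0869
```

arm_command(
  deltas=[
    {"linear":[16,38,0],"jaw":-1},
    {"linear":[32,76,0],"jaw":-1},
    {"linear":[48,114,0],"jaw":-1},
    {"linear":[63,150,0],"jaw":-1},
    {"linear":[79,188,0],"jaw":-1},
    {"linear":[95,226,0],"jaw":-1},
    {"linear":[111,264,0],"jaw":-1},
    {"linear":[127,302,0],"jaw":-1},
    {"linear":[144,330,0],"jaw":-1},
    {"linear":[144,330,0],"jaw":-1},
  ],
)

```text
invalid input
```

```bash
python3 - <<'E'
from h import *
np.set_printoptions(precision=4,suppress=True)
for k in range(2):
    st,im=snap('wrist')
    if k==0:
        im0=im; print(st['clock'],st['ee_pos'],st['tool_rot'],st['q'],st['force'])
    for n in ('holder','lug','mark','tester'):
        for r in tip_of('wrist',n)[:2]:
            w=c2w('wrist',r['centre'],st); print(n,round(r['confidence'],2),w,w2p('wrist',w,st).round())
cv2.imwrite('pics/w1.png',cv2.cvtColor(im0,cv2.COLOR_RGB2BGR))
E
```

```text
1.5333 [ 0.4049 -0.1965  0.284 ] [0.2295 0.9733 0.0001 0.0006] [-0.0889  0.0433 -0.3088  0.0001 -1.2174 -0.3742] [1.0602 0.0078 0.3068]
mark 0.33 [ 0.7223 -0.4025  0.0344] [ 32. 142.]
tester 0.21 [ 0.4338 -0.4043  0.0271] [172.  41.]
holder 0.68 [ 0.7216 -0.4046  0.0315] [ 33. 142.]
```

View pics/w1.png

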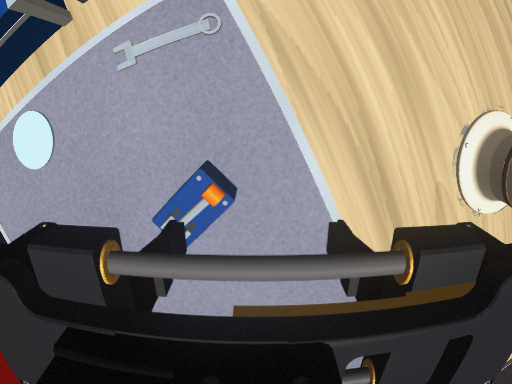

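The second call was refused, probably because its rows had no roll. The picture is therefore from over the switch, which is at (195,205) with the orange roller at (213,194). I'll measure the switch from here and then go on.

```bash
python3 - <<'E'
from h import *
np.set_printoptions(precision=4,suppress=True)
for k in range(2):
    st,im=snap('wrist')
    for n in ('roller','switch'):
        for r in tip_of('wrist',n)[:1]:
            w=c2w('wrist',r['centre'],st); print(n,round(r['confidence'],2),w,w2p('wrist',w,st).round())
print(vision.camera_model('wrist'))
E
```

```text
roller 0.83 [ 0.4571 -0.2071  0.1246] [211. 193.]
switch 0.57 [ 0.4965 -0.1891  0.0282] [203. 196.]
roller 0.57 [ 0.4539 -0.2076  0.1302] [213. 192.]
switch 0.61 [ 0.4979 -0.1916  0.0256] [202. 194.]
{'fx': 297.3186396354542, 'fy': 297.3186396354542, 'cx': 256.0871976160318, 'cy': 190.1398056817298, 'mount': array([[ 1.    ,  0.0013, -0.0012, -0.0008],
       [-0.0009,  0.9603,  0.2789, -0.0763],
       [ 0.0015, -0.2789,  0.9603, -0.1516],
       [ 0.    ,  0.    ,  0.    ,  1.    ]])}
```

arm_command(
  deltas=[
    {"linear":[16,38,0],"roll":0,"jaw":-1},
    {"linear":[32,76,0],"roll":0,"jaw":-1},
    {"linear":[48,114,0],"roll":0,"jaw":-1},
    {"linear":[63,150,0],"roll":0,"jaw":-1},
    {"linear":[79,188,0],"roll":0,"jaw":-1},
    {"linear":[95,226,0],"roll":0,"jaw":-1},
    {"linear":[111,264,0],"roll":0,"jaw":-1},
    {"linear":[127,302,0],"roll":0,"jaw":-1},
    {"linear":[143,340,0],"roll":0,"jaw":-1},
    {"linear":[165,378,0],"roll":0,"jaw":-1},
  ],
)

```text
clock: 3.17
ee_pos: [0.5686, 0.1798, 0.2838]
tool_rot: [0.229, 0.973, 0.0, -0.0]
force: [0.1, -0.5, 1.0]
gripper_width: 0.0864
```

```bash
python3 - <<'E'
from h import *
np.set_printoptions(precision=4,suppress=True)
for k in range(2):
    st,im=snap('wrist')
    if k==0:
        im0=im; print(st['clock'],st['ee_pos'],st['tool_rot'],st['q'],st['force'])
    for n in ('holder','lug','mark','tester'):
        for r in tip_of('wrist',n)[:2]:
            w=c2w('wrist',r['centre'],st); print(n,round(r['confidence'],2),w,w2p('wrist',w,st).round())
cv2.imwrite('pics/w2.png',cv2.cvtColor(im0,cv2.COLOR_RGB2BGR))
E
```

```text
3.1667 [0.5686 0.1798 0.2838] [ 0.2289  0.9734  0.0001 -0.    ] [ 0.5775  0.3059  0.0175 -0.0001 -1.2822 -1.0394] [ 0.0811 -0.4733  1.0418]
holder 0.82 [0.2418 0.4382 0.002 ] [472. 209.]
holder 0.69 [0.5713 0.1933 0.0383] [260. 172.]
lug 0.68 [0.2159 0.393  0.0122] [481. 184.]
lug 0.62 [0.1401 0.3026 0.0116] [498. 123.]
mark 0.57 [0.6259 0.2228 0.0475] [234. 209.]
holder 0.83 [0.5746 0.1932 0.0369] [258. 175.]
holder 0.64 [0.1915 0.2905 0.0078] [478. 128.]
lug 0.84 [0.2164 0.3941 0.0123] [481. 186.]
lug 0.7 [0.5355 0.2297 0.0481] [296. 188.]
mark 0.64 [0.6258 0.2252 0.0472] [235. 212.]
mark 0.15 [ 0.7694 -0.0336  0.028 ] [ 78. 102.]
```

View pics/w2.png

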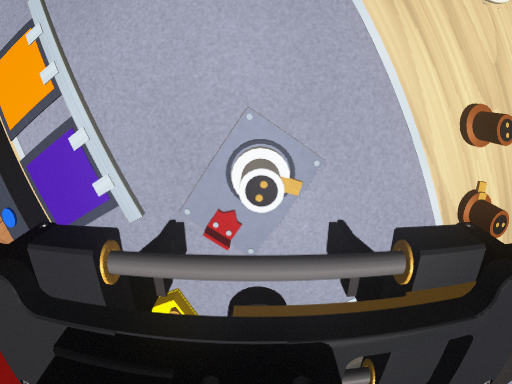

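Now I'm over the tester. The collar top is at (262,188), the lug at (291,186) and the bracket at (222,229). The plate screws are at (249,116), (317,162), (187,211) and (250,251). I'll back-project these for exact directions.

```bash
cat >> h.py <<'E'
def p2w(px,z,st):
    m=vision.camera_model('wrist'); M=np.array(m['mount'])
    u=(np.array(px,float)-[m['cx'],m['cy']])/m['fx']; th=np.linalg.norm(u)
    d=np.r_[u/th*np.sin(th),np.cos(th)]
    R=Ro.from_quat(st['tool_rot']).as_matrix(); d=R@M[:3,:3]@d; o=R@M[:3,3]+np.array(st['ee_pos'])
    return o+d*(z-o[2])/d[2]
def blob(im,lo,hi,near,rad=60):
    h=cv2.cvtColor(im,cv2.COLOR_RGB2HSV); m=cv2.inRange(h,np.array(lo),np.array(hi))
    k=np.zeros_like(m); cv2.circle(k,tuple(int(v) for v in near),rad,255,-1); m&=k
    n,l,s,c=cv2.connectedComponentsWithStats(m); i=1+np.argmax(s[1:,4]); return np.uint8(l==i)*255,c[i],s[i,4]
def measure(st,im,near_lug,near_red):
    out={}
    for name,lo,hi,nr,z in (('lug',(12,120,110),(26,255,255),near_lug,.057),('red',(0,130,70),(8,255,255),near_red,.046)):
        m,c,a=blob(im,lo,hi,nr,35); ys,xs=np.nonzero(m)
        P=np.array([p2w((x,y),z,st)[:2] for x,y in zip(xs,ys)])
        (cx,cy),sz,an=cv2.minAreaRect((P*1000).astype(np.float32))
        out[name]=P; print(name,c.round(1),a,'mean',P.mean(0).round(4),'rect',np.round((cx,cy),1),np.round(sz,1),round(an,1))
    return out
E
python3 - <<'E'
from h import *
np.set_printoptions(precision=4,suppress=True)
st,im=snap('wrist')
S=np.array([p2w(p,.041,st)[:2] for p in ((249,116),(317,162),(187,211),(250,251))]); print(S,S.mean(0))
for a,b in((0,2),(1,3),(1,0),(3,2)):
    d=S[b]-S[a]; print(np.linalg.norm(d),np.degrees(np.arctan2(d[1],d[0])))
o=measure(st,im,(291,186),(222,229))
x0,y0,x1,y1=170,100,330,260
cv2.imwrite('pics/c3.png',cv2.cvtColor(cv2.resize(im[y0:y1,x0:x1],None,fx=4,fy=4,interpolation=cv2.INTER_CUBIC),cv2.COLOR_RGB2BGR))
E
```

```text
[[0.5498 0.1154]
 [0.4944 0.2117]
 [0.69   0.194 ]
 [0.6373 0.291 ]] [0.5929 0.203 ]
0.1607054085279882 29.27283413765668
0.16345877583031884 29.019544931416718
0.11116470104027906 -60.083303376680504
0.11044529880315977 -61.50668472222674
lug [292.6 187.1] 239 mean [0.5395 0.2242] rect [541.8 222.6] [19.9 28.7] 45.5
red [233.4 226.6] 82 mean [0.6394 0.2432] rect [641.2 243.8] [35.2 17.3] 37.1
```

View pics/c3.png

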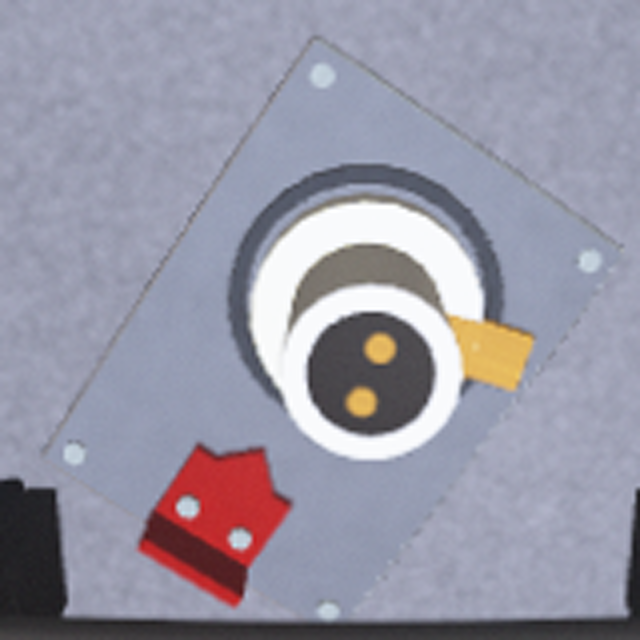

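The crop gives the bracket nose tip at (236,212) and the lug's end corners at (303.2,184.5) and (299.2,197.5). The dish rim centre is near (261.5,174.5).

```bash
python3 - <<'E'
from h import *
np.set_printoptions(precision=4,suppress=True)
st=bot.state()
im=vision.capture('wrist')
mk=p2w((236.2,212),.046,st)[:2]; print('mark',mk)
u=np.array([np.cos(np.radians(29.2)),np.sin(np.radians(29.2))]); print('dish from mark',mk-.064*u)
print('dish rim c',p2w((261.5,174.5),.046,st)[:2])
A=p2w((303.2,184.5),.057,st)[:2];B=p2w((299.2,197.5),.057,st)[:2];d=A-B
print('lug end',(A+B)/2,np.linalg.norm(d)); n=np.degrees(np.arctan2(d[1],d[0])); print('end-edge normals',n+90,n-90)
# white: collar top ring centre at z=.125
print('collar top',p2w((170+374/4,100+372/4),.125,st)[:2], st['ee_pos'])
# lug side edge directions
a=p2w((170+533/4,100+338/4),.057,st)[:2];b=p2w((170+450/4,100+315/4),.057,st)[:2];e=a-b;print('side edge',np.degrees(np.arctan2(e[1],e[0])))
E
```

```text
mark [0.6254 0.2253]
dish from mark [0.5696 0.1941]
dish rim c [0.57   0.1929]
lug end [0.5314 0.2345] 0.018724494859942643
end-edge normals -40.93435982403798 -220.93435982403798
collar top [0.5701 0.1953] [0.5684 0.1766 0.2842]
side edge 137.91825533892202
```

Holder axis is about (0.570, 0.194), the lug direction about 135° and the tester's x about 29°. So the turn is about −106°. I'll pre-roll by +0.7 and descend onto the collar.

arm_command(
  deltas=[
    {"linear":[2,17,0],"roll":0.1,"jaw":-1},
    {"linear":[2,17,-20],"roll":0.2,"jaw":-1},
    {"linear":[2,17,-50],"roll":0.3,"jaw":-1},
    {"linear":[2,17,-80],"roll":0.4,"jaw":-1},
    {"linear":[2,17,-110],"roll":0.5,"jaw":-1},
    {"linear":[2,17,-135],"roll":0.6,"jaw":-1},
    {"linear":[2,17,-155],"roll":0.7,"jaw":-1},
    {"linear":[2,17,-175],"roll":0.7,"jaw":-1},
    {"linear":[2,17,-190],"roll":0.7,"jaw":-1},
    {"linear":[2,17,-190],"roll":0.7,"jaw":-1},
  ],
)

```text
clock: 4.6
ee_pos: [0.5685, 0.1931, 0.0902]
tool_rot: [-0.118, 0.993, -0.001, -0.003]
force: [-0.2, -0.9, -0.5]
gripper_width: 0.087
```

```bash
python3 - <<'E'
from h import *
st=bot.state(); print(st['ee_pos'],st['force'],st['gripper_width'],st['q'])
E
```

```text
[0.56850502 0.19311697 0.09020389] [-0.21697375 -0.87066533 -0.52231661] 0.08697611631642493 [ 0.59640303  0.48143809 -0.23026071 -0.00117795 -0.8659985  -0.35994482]
```

arm_command(
  deltas=[
    {"linear":[1,1,0],"roll":0,"jaw":0.3},
    {"linear":[1,1,0],"roll":0,"jaw":0.3},
    {"linear":[1,1,0],"roll":0,"jaw":0.3},
    {"linear":[1,1,0],"roll":0,"jaw":0.3},
    {"linear":[1,1,0],"roll":0,"jaw":0.3},
    {"linear":[1,1,0],"roll":0,"jaw":0.3},
    {"linear":[1,1,0],"roll":0,"jaw":0.3},
    {"linear":[1,1,0],"roll":0,"jaw":0.3},
  ],
  newtons=15,
)

```text
clock: 5.27
ee_pos: [0.5711, 0.1953, 0.0939]
tool_rot: [-0.118, 0.993, -0.0, -0.0]
force: [-2.7, -0.2, 2.4]
gripper_width: 0.049
```

arm_command(
  deltas=[
    {"linear":[0,0,0],"roll":-0.1,"jaw":0.3},
    {"linear":[0,0,0],"roll":-0.2,"jaw":0.3},
    {"linear":[0,0,0],"roll":-0.3,"jaw":0.3},
    {"linear":[0,0,0],"roll":-0.4,"jaw":0.3},
    {"linear":[0,0,0],"roll":-0.5,"jaw":0.3},
    {"linear":[0,0,0],"roll":-0.6,"jaw":0.3},
    {"linear":[0,0,0],"roll":-0.7,"jaw":0.3},
    {"linear":[0,0,0],"roll":-0.8,"jaw":0.3},
    {"linear":[0,0,0],"roll":-0.9,"jaw":0.3},
    {"linear":[0,0,0],"roll":-1.0,"jaw":0.3},
  ],
)

```text
clock: 6.1
ee_pos: [0.5715, 0.1955, 0.0939]
tool_rot: [0.374, 0.927, -0.0, -0.0]
force: [-1.5, 0.4, 2.4]
gripper_width: 0.0494
```

arm_command(
  deltas=[
    {"linear":[0,0,0],"roll":-0.1,"jaw":0.3},
    {"linear":[0,0,0],"roll":-0.2,"jaw":0.3},
    {"linear":[0,0,0],"roll":-0.3,"jaw":0.3},
    {"linear":[0,0,0],"roll":-0.4,"jaw":0.3},
    {"linear":[0,0,0],"roll":-0.5,"jaw":0.3},
    {"linear":[0,0,0],"roll":-0.6,"jaw":0.3},
    {"linear":[0,0,0],"roll":-0.7,"jaw":0.3},
    {"linear":[0,0,0],"roll":-0.8,"jaw":0.3},
    {"linear":[0,0,0],"roll":-0.85,"jaw":0.3},
    {"linear":[0,0,0],"roll":-0.85,"jaw":0.3},
  ],
)

```text
clock: 6.93
ee_pos: [0.5719, 0.1959, 0.0939]
tool_rot: [0.722, 0.692, 0.001, 0.0]
force: [-0.6, -0.1, 3.0]
gripper_width: 0.0492
```

```bash
python3 - <<'E'
from h import *
st,im=snap('wrist'); print(st['clock'],st['ee_pos'],st['tool_rot'],st['force'],st['wrist_torque'],st['q'])
for n in ('mark','lug'): print(n,w2p('wrist',(0.625,0.2255,.046),st))
cv2.imwrite('pics/w4.png',cv2.cvtColor(im,cv2.COLOR_RGB2BGR))
E
```

```text
6.9333 [0.57194788 0.1958755  0.09392669] [7.22104589e-01 6.91783635e-01 5.85762998e-04 1.43168410e-04] [-0.64571441 -0.0863038   2.96855102] [0.10023179 0.16811449 0.00606735] [ 5.97500293e-01  4.79562065e-01 -2.22523559e-01  1.15731612e-04
 -8.67507930e-01 -2.21125501e+00]
mark [296.52615964 274.10022097]
lug [296.52615964 274.10022097]
```

View pics/w4.png

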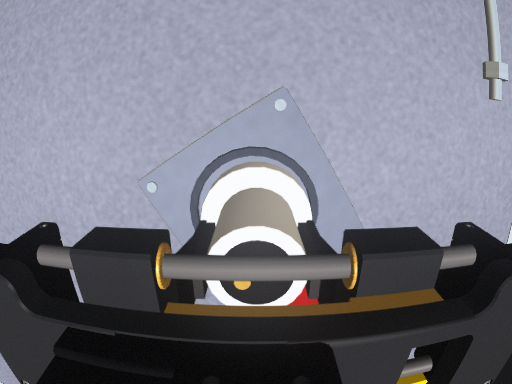

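The gripper hides the lug. The holder is still seated in the dish. I'll release it, rise and check from the same view as before.

arm_command(
  deltas=[
    {"linear":[0,0,0],"roll":0,"jaw":-1},
    {"linear":[0,0,0],"roll":0,"jaw":-1},
    {"linear":[0,0,0],"roll":0,"jaw":-1},
    {"linear":[0,0,0],"roll":0,"jaw":-1},
    {"linear":[0,0,0],"roll":0,"jaw":-1},
    {"linear":[0,0,20],"roll":0,"jaw":-1},
    {"linear":[0,0,50],"roll":0,"jaw":-1},
    {"linear":[0,0,85],"roll":0.1,"jaw":-1},
    {"linear":[0,0,120],"roll":0.2,"jaw":-1},
    {"linear":[0,-15,155],"roll":0.3,"jaw":-1},
  ],
)

```text
clock: 7.82
ee_pos: [0.5715, 0.1819, 0.2499]
tool_rot: [0.607, 0.794, 0.0, 0.0]
force: [1.2, 0.5, 0.6]
gripper_width: 0.0867
```

arm_command(
  deltas=[
    {"linear":[0,0,20],"roll":0.1,"jaw":-1},
    {"linear":[0,0,35],"roll":0.2,"jaw":-1},
    {"linear":[0,0,35],"roll":0.3,"jaw":-1},
    {"linear":[0,0,35],"roll":0.4,"jaw":-1},
    {"linear":[0,0,35],"roll":0.5,"jaw":-1},
    {"linear":[0,0,35],"roll":0.6,"jaw":-1},
    {"linear":[0,0,35],"roll":0.7,"jaw":-1},
    {"linear":[0,0,35],"roll":0.8,"jaw":-1},
    {"linear":[0,0,35],"roll":0.85,"jaw":-1},
    {"linear":[0,0,35],"roll":0.85,"jaw":-1},
  ],
)

```text
clock: 8.65
ee_pos: [0.5715, 0.1805, 0.2834]
tool_rot: [0.229, 0.973, -0.0, -0.0]
force: [-0.3, -0.0, 0.5]
gripper_width: 0.0867
```

```bash
python3 - <<'E'
from h import *
np.set_printoptions(precision=4,suppress=True)
st,im=snap('wrist'); print(st['clock'],st['ee_pos'],st['tool_rot'])
for n in ('holder','lug','mark'):
    for r in tip_of('wrist',n)[:3]:
        w=c2w('wrist',r['centre'],st); print(n,round(r['confidence'],2),w)
x,y=w2p('wrist',(.59,.205,.06),st).astype(int); x0,y0=x-70,y-60; print(x0,y0)
cv2.imwrite('pics/c5.png',cv2.cvtColor(cv2.resize(im[y0:y0+110,x0:x0+140],None,fx=5,fy=5,interpolation=cv2.INTER_CUBIC),cv2.COLOR_RGB2BGR))
E
```

```text
8.65 [0.5715 0.1805 0.2834] [ 0.229   0.9734 -0.0001 -0.0001]
holder 0.87 [0.5719 0.1937 0.0389]
holder 0.84 [0.1915 0.2889 0.0029]
holder 0.7 [0.2378 0.4385 0.0016]
lug 0.84 [0.6225 0.2234 0.0518]
lug 0.79 [0.1414 0.302  0.0136]
lug 0.75 [0.2146 0.3899 0.0142]
mark 0.71 [0.6261 0.224  0.0462]
182 128
```

View pics/c5.png

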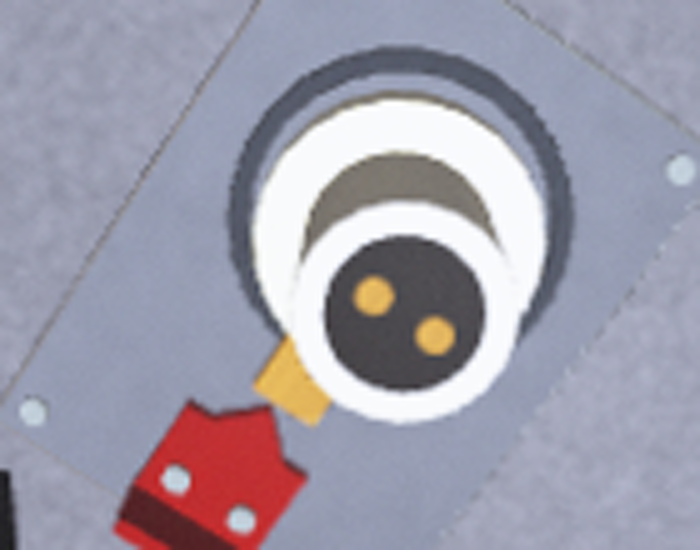

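The lug end corners are at crop (253,384) and (318,425), and the nose tip is at (270,408). They face each other closely. I'll compute the remaining angle.

```bash
python3 - <<'E'
from h import *
np.set_printoptions(precision=4,suppress=True)
st=bot.state(); W=lambda x,y,z:p2w((182+x/5-.4,128+y/5-.4),z,st)[:2]
ang=lambda d:np.degrees(np.arctan2(d[1],d[0]))
A,B=W(253,384,.057),W(318,425,.057); L=(A+B)/2; m=W(270,408,.046)
c=W(403,312,.125); fl=W(399,240,.06)
print('L',L,'w',np.linalg.norm(A-B),'mark',m,'collar',c,'flange',fl)
d=A-B; print('end normal',ang(d)-90,ang(d)+90)
print('side edges',ang(W(253,384,.057)-W(288,336,.057)), ang(W(318,425,.057)-W(333,403,.057)))
for k in (c,fl): print('lug dir',ang(L-k),np.linalg.norm(L-k),'mark dir',ang(m-k),np.linalg.norm(m-k))
S=W(33,412,.041);T=W(680,171,.041)
# bracket symmetric features
print('bracket shoulders axis', ang(W(305,478,.046)-W(190,402,.046))-90)
print('holes',ang(W(241,520,.046)-W(176,480,.046))-90)
# plate left edge
print('plate edge',ang(W(0,405,.04)-W(258,0,.04)))
E
```

```text
L [0.6202 0.2227] w 0.0209904182872948 mark [0.627  0.2249] collar [0.5727 0.1952] flange [0.5723 0.1948]
end normal -150.5217720144939 29.478227985506088
side edges 27.90036680284869 30.462301781626685
lug dir 30.050253970647272 0.054867591964339366 mark dir 28.66009533185625 0.06182988282689184
lug dir 30.256058500062277 0.05545143018009306 mark dir 28.855898834009157 0.06240872383029812
bracket shoulders axis 27.933116224041044
holes 29.494534705277587
plate edge 29.406879486835535
```

The lug points at the mark to within about 1.5°, well aligned, and the holder is seated. Next is the switch: roller near (0.456,−0.204), lever direction about 20°. I'll travel there with the jaws shut.

arm_command(
  deltas=[
    {"linear":[-11,-35,0],"roll":0.1,"jaw":1},
    {"linear":[-22,-73,0],"roll":0.2,"jaw":1},
    {"linear":[-33,-111,0],"roll":0.3,"jaw":1},
    {"linear":[-45,-149,0],"roll":0.4,"jaw":1},
    {"linear":[-56,-187,0],"roll":0.5,"jaw":1},
    {"linear":[-67,-225,0],"roll":0.6,"jaw":1},
    {"linear":[-78,-263,0],"roll":0.7,"jaw":1},
    {"linear":[-89,-301,0],"roll":0.81,"jaw":1},
    {"linear":[-101,-339,0],"roll":0.81,"jaw":1},
    {"linear":[-112,-370,0],"roll":0.81,"jaw":1},
  ],
)

```text
clock: 9.68
ee_pos: [0.4585, -0.1915, 0.2839]
tool_rot: [-0.172, 0.985, -0.0, 0.0]
force: [1.4, -0.3, 0.0]
gripper_width: 0.028
```

arm_command(
  deltas=[
    {"linear":[-3,-14,-30],"roll":0,"jaw":1},
    {"linear":[-3,-14,-60],"roll":0,"jaw":1},
    {"linear":[-3,-14,-75],"roll":0,"jaw":1},
    {"linear":[-3,-14,-75],"roll":0,"jaw":1},
  ],
)

```text
clock: 10.02
ee_pos: [0.4539, -0.2034, 0.2049]
tool_rot: [-0.171, 0.985, 0.002, -0.004]
force: [-0.5, 0.4, -1.4]
gripper_width: 0.0039
```

```bash
python3 - <<'E'
from h import *
np.set_printoptions(precision=4,suppress=True)
for k in range(2):
    st,im=snap('wrist')
    if k==0: im0=im; print(st)
    for n in ('roller','switch'):
        for r in tip_of('wrist',n)[:1]:
            w=c2w('wrist',r['centre'],st); print(n,round(r['confidence'],2),w,w2p('wrist',w,st).round())
print('tip px',w2p('wrist',np.array(st['ee_pos'])-[0,0,.011],st))
cv2.imwrite('pics/w6.png',cv2.cvtColor(im0,cv2.COLOR_RGB2BGR))
E
```

```text
{'clock': 10.0167, 'q': array([-0.0949,  0.1963, -0.3361, -0.0014, -1.0465,  0.44  ]), 'dq': array([ 0.0154, -0.0359,  0.0802,  0.0338, -0.0491,  0.0021]), 'joint_torque': array([ -0.1812, -28.4047,  17.7264,   3.9972,   0.353 ,   0.0033]), 'ee_pos': array([ 0.4539, -0.2034,  0.2049]), 'tool_rot': array([-0.1714,  0.9852,  0.0016, -0.0037]), 'force': array([-0.496 ,  0.4109, -1.4369]), 'wrist_torque': array([ 0.0078,  0.1673, -0.0245]), 'gripper_width': 0.003927231169196192}
roller 0.71 [ 0.4547 -0.2068  0.1272] [257. 198.]
switch 0.69 [ 0.4953 -0.1925  0.0315] [218. 172.]
roller 0.85 [ 0.452  -0.2019  0.1267] [263. 205.]
switch 0.79 [ 0.4961 -0.1907  0.0285] [222. 173.]
tip px [257.3824 237.7716]
```

View pics/w6.png

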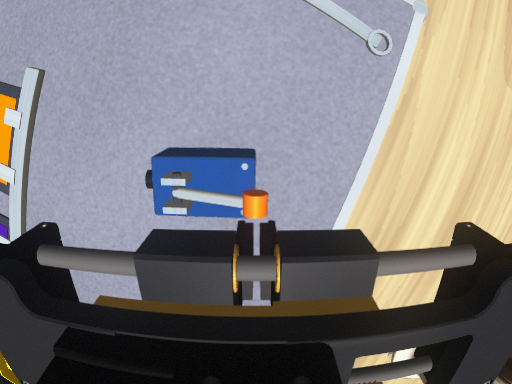

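The roller is at (255.5,204), aligned in x with the shut fingers. I'll back-project it to check the y offset.

```bash
python3 - <<'E'
from h import *
st=bot.state(); im=vision.capture('wrist')
m,c,a=blob(im,(3,150,150),(20,255,255),(256,204),25); print(st['ee_pos'],c,a,p2w(c,.134,st),p2w((c[0],191),.138,st))
E
```

```text
[ 0.4576764  -0.20330624  0.21012819] [259.9478458  205.59410431] 441 [ 0.4550896  -0.20224297  0.134     ] [ 0.45977227 -0.21488197  0.138     ]
```

arm_command(
  deltas=[
    {"linear":[-2,-1,-20],"roll":0,"jaw":1},
    {"linear":[-2,-1,-40],"roll":0,"jaw":1},
    {"linear":[-2,-1,-50],"roll":0,"jaw":1},
    {"linear":[-2,-1,-55],"roll":0,"jaw":1},
    {"linear":[-2,-1,-55],"roll":0,"jaw":1},
    {"linear":[-2,-1,-55],"roll":0,"jaw":1},
    {"linear":[-2,-1,-55],"roll":0,"jaw":1},
  ],
)

```text
clock: 10.95
ee_pos: [0.4555, -0.2045, 0.1547]
tool_rot: [-0.173, 0.985, -0.0, 0.001]
force: [0.3, 0.3, -0.3]
gripper_width: 0.0002
```

arm_command(
  deltas=[
    {"linear":[0,0,-2],"roll":0,"jaw":1},
    {"linear":[0,0,-4],"roll":0,"jaw":1},
    {"linear":[0,0,-6],"roll":0,"jaw":1},
    {"linear":[0,0,-8],"roll":0,"jaw":1},
    {"linear":[0,0,-9],"roll":0,"jaw":1},
    {"linear":[0,0,-10],"roll":0,"jaw":1},
    {"linear":[0,0,-10],"roll":0,"jaw":1},
    {"linear":[0,0,-10],"roll":0,"jaw":1},
  ],
)

```text
clock: 11.62
ee_pos: [0.4542, -0.2045, 0.1436]
tool_rot: [-0.173, 0.985, 0.0, -0.0]
force: [-3.3, -0.3, 4.7]
gripper_width: 0.0005
```

arm_command(
  deltas=[
    {"linear":[0,0,-1.5],"roll":0,"jaw":1},
    {"linear":[0,0,-3],"roll":0,"jaw":1},
    {"linear":[0,0,-4],"roll":0,"jaw":1},
    {"linear":[0,0,-5],"roll":0,"jaw":1},
    {"linear":[0,0,-5],"roll":0,"jaw":1},
    {"linear":[0,0,-5],"roll":0,"jaw":1},
  ],
)

```text
clock: 12.12
ee_pos: [0.4542, -0.2046, 0.1385]
tool_rot: [-0.173, 0.985, -0.0, -0.001]
force: [-2.6, -1.5, 6.3]
gripper_width: 0.0005
```

```bash
python3 - <<'E'
from h import *
st,im=snap('wrist'); print(st['ee_pos'],st['force'],st['wrist_torque'])
for cam in ('wrist','side','top'):
    if cam!='wrist': snap(cam)
    for r in tip_of(cam,'roller')[:1]: print(cam,round(r['confidence'],2),c2w(cam,r['centre'],st))
cv2.imwrite('pics/w7.png',cv2.cvtColor(im[100:300,130:390].repeat(3,0).repeat(3,1),cv2.COLOR_RGB2BGR))
E
```

```text
[ 0.45419299 -0.20456282  0.13853991] [-2.63006016 -1.49155664  6.28353867] [-0.42147065  1.33347182  0.02259991]
wrist 0.58 [ 0.449966   -0.20654515  0.11576141]
side 0.37 [ 0.45334084 -0.20250222  0.11973439]
```

View pics/w7.png

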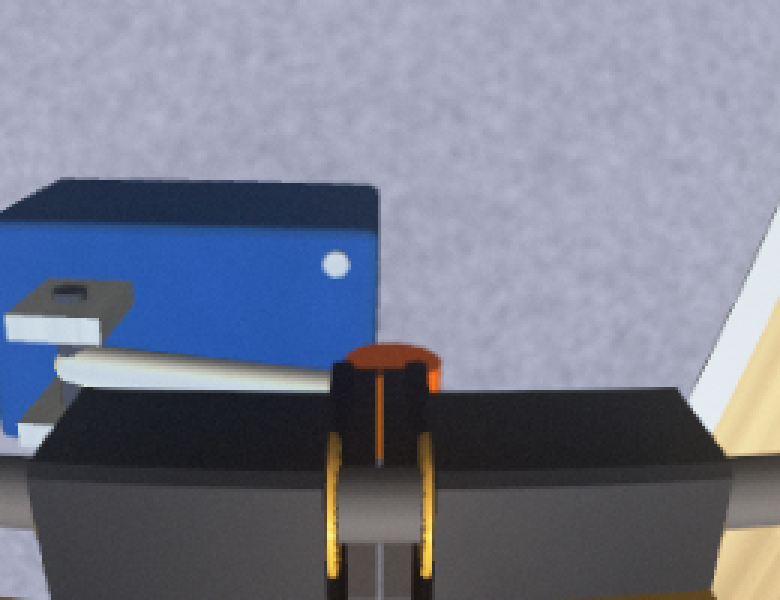

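The fingertips sit on the roller and it is about 12.5 mm down (centre z about 0.117). That is past the click and short of overtravel. Now I'll release and retreat.

arm_command(
  deltas=[
    {"linear":[0,0,4],"roll":0,"jaw":1},
    {"linear":[0,0,9],"roll":0,"jaw":1},
    {"linear":[0,0,15],"roll":0,"jaw":1},
    {"linear":[0,0,30],"roll":0,"jaw":1},
    {"linear":[0,0,60],"roll":0,"jaw":1},
    {"linear":[0,0,95],"roll":0,"jaw":1},
    {"linear":[0,0,130],"roll":0,"jaw":1},
    {"linear":[0,0,145],"roll":0,"jaw":1},
    {"linear":[0,0,145],"roll":0,"jaw":1},
    {"linear":[0,0,145],"roll":0,"jaw":1},
  ],
)

```text
clock: 13.25
ee_pos: [0.4549, -0.204, 0.2842]
tool_rot: [-0.173, 0.985, 0.0, 0.001]
force: [-0.7, 0.5, -0.4]
gripper_width: 0.0001
```

```bash
python3 - <<'E'
from h import *
np.set_printoptions(precision=3,suppress=True)
st,_=snap('wrist'); print(st['clock'],st['ee_pos'],st['force'])
for cam in ('wrist','side','top'):
    im=snap(cam)[1] if cam!='wrist' else None
    if cam=='top': cv2.imwrite('pics/top8.png',cv2.cvtColor(cv2.resize(im[60:260,120:440],None,fx=2.4,fy=2.4,interpolation=cv2.INTER_CUBIC),cv2.COLOR_RGB2BGR))
    for n in ('roller','lug','mark'):
        for r in tip_of(cam,n)[:3]:
            w=c2w(cam,r['centre'],st)
            if w[0]>.4: print(cam,n,round(r['confidence'],2),w)
E
```

```text
13.25 [ 0.455 -0.204  0.284] [-0.705  0.461 -0.394]
wrist roller 0.55 [ 0.452 -0.204  0.126]
side roller 0.68 [ 0.441 -0.411  0.031]
side roller 0.61 [ 0.455 -0.203  0.132]
side mark 0.63 [0.623 0.227 0.046]
top lug 0.96 [0.624 0.221 0.056]
top lug 0.71 [0.429 0.406 0.031]
top mark 0.67 [0.624 0.225 0.046]
```

View pics/top8.png

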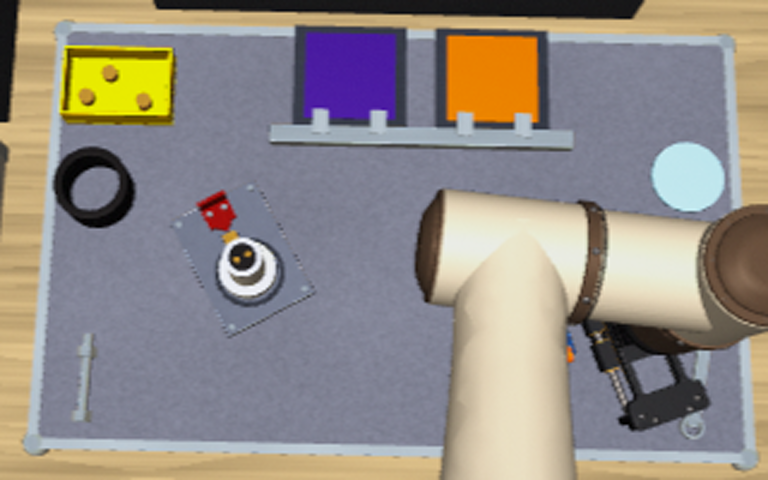

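The picture shows the lug at (231,237) facing the bracket nose, the holder seated and the other things undisturbed. The roller is back at z of about 0.13, so I'm handing in.

```bash
python3 -c "
from workcell import bot
print(bot.sign_off())"
```

```text
the job is handed in; nothing more can be done
None
```

The job is handed in: the lamp holder's lug now points at the red bracket, and the test switch has been pressed and released. It took about 13.5 s of the 64 s allowed.

- **Holder:** I gripped the white holder by its collar, turned it about −106° in its dish without lifting it, and let go. In the close wrist view the lug pointed within about 1.5° of the bracket's nose, and the holder was still seated in the dish.
- **Switch:** I pressed the orange roller down about 12.5 mm, judged from the fingertip height. That is past the click at 8.6 mm and short of overtravel at 19 mm. The networks put the roller's drop at about 10 to 14 mm.
- **After release:** The roller came back to rest, measured at 0.126 to 0.132 m against a nominal 0.130 m. The robot ended clear of everything, and the objects visible in the last top picture looked unmoved. In that picture the arm hid most of the switch and part of the spanner.

**Checks that disagreed:**
- **Force:** At the deepest press the upward force read 6.3 N, against about 5 N expected and 6.4 N listed for overtravel. I put the difference down to roller friction and about 1 N of sensor noise, because the measured depth was well short of overtravel.
- **Networks:** One false roller detection in the side view, at table level, was ignored. The top camera did not report the roller during the press or after it.
- **Refused move:** One early move call was refused as invalid input and moved nothing. I sent it again with a roll value in each row.

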